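# Bring a slab roller's low end up to level, click by click, and lock it

## Task

The right-hand end of the bench slab roller sits too low. With a fingertip, flick the edge of its star-shaped thumbwheel round click by click, anticlockwise seen from above, until the lobe with the steel stud points straight at the index ridge in front of that wheel, as on the locked left-hand wheel, and do not run past that click. Then push the right-hand lock slide inwards as far as it goes, so that its nose sits between two lobes, and take the hand away; grip, lift and force nothing, and leave the cup on the table and the two shaping tools on the bed where they lie.

Things in the scene. Friction and masses are not known exactly. Their poses are not given: they have to be found in the camera images.
- slab_roller: bench slab roller, bolted down, 300 mm deep, 460 mm wide: plywood bed and steel roller between two grey cheeks at y = +130 and -130 mm. Origin on the table under its middle; x away from the robot, y to its left, yaw up to 0.2 rad. On each cheek's cap (top at 112 mm) a star thumbwheel. The crank at the left is not used
- thumbwheel (a joint): angle of the right-hand wheel, rad, growing anticlockwise seen from above (raises the roller end 2 mm a click). A spring plunger holds it at stops 60 deg (1.047 rad) apart; pushed over 30 deg past one it runs on to the next by itself. Starts at -1, -2, -3 or -4 clicks; 0: stud at the ridge, roller level. Range -4.8 to 1.7. About 4 to 7 N at a lobe turns it
- wheel_axis (a point): on the right-hand wheel's axis, half-way up its thickness; at (0, -130, 131) mm of the slab roller. The wheel is black, 14 mm thick (124 to 138 mm above the table); six equal round-ended lobes, 13 mm wide, reach 44 mm from the axis, the hub between them 28 mm. At each stop one lobe points to the slab roller's -x, at the robot, and the gaps lie 30 deg to its sides
- stud (a point): top of the steel stud (11 mm across, 8 mm high) on one lobe of the right-hand wheel, 36.5 mm from the axis, 146 mm above the table; turns with it
- left_stud (a point): top of the same stud on the left-hand wheel, which is set and locked and cannot turn; it points at its own ridge, to the slab roller's -x
- index_ridge (a point): wheel-side end of the steel ridge (16 x 4 mm, top 116 mm above the table) on the cheek's cap, straight in front of the right-hand wheel, 50 mm from its axis. Nothing else in front of the wheel stands higher: a fingertip lowered to about 130 mm, its near face 32 mm in front of the axis, pushes the front lobe to -y and on a straight stroke slips off it after about 45 deg
- lock (a joint): travel of the right-hand lock slide, m: 0 drawn out (start), 0.020 fully in, towards the slab roller's +y. Takes 2 to 3 N, stays where left, enters only with the wheel at a stop. A flat steel bar 20 mm wide on a bracket outside the right-hand cheek, nose towards the wheel
- lock_tab (a point): on the outer face (looks to the slab roller's -y) of the thumb tab at the slide's outer end; face 26 mm wide, centred on x, from 18 mm below this point to 7 mm above it (125 to 150 mm above the table). Drawn out, it lies at y = -230 mm of the slab roller, with free space outside. Moves with the slide
- bisque_cup: brown bisque cup, 72 mm across, 80 mm tall, loose on the table in front and to the right of the right-hand cheek; origin in its underside; leave alone
- wood_rib: flat wooden rib, 61 x 101 x 6 mm, loose on the front left of the bed (36 mm above the table); origin in its underside; leave alone
- rubber_kidney: flat red rubber kidney, 46 x 88 x 6 mm, loose on the front right of the bed; origin in its underside; leave alone

How it is judged:
By the outcome, as a careful person would: the job done as asked, in the order asked, and still so for the second after the job is handed in, with the robot touching nothing.
It also fails if it takes over 54 s, if anything falls off the work surface, if the arm or the gripper's body presses on something with over 40 N, if the wrist force passes 120 N, or if a joint passes its speed limit or range.

## Robot

A 7-joint arm with a two-finger parallel gripper is mounted at the origin on a cart in front of the work surface, level with it; the furniture and walls round the work are solid. World frame = base frame: x ahead of the robot, y to its left, z up, the work surface at z = 0. Lengths are in m, angles in rad, forces in N, time in s.
With the tool pointing down it reaches from about 0.4 to 0.875 m from the base axis. Payload 19.3 kg.
Tool frame: the origin (TCP) lies midway between the tips of the shut fingers; the grasp point (between the pads) lies bot.tcp_to_grasp behind it (bot.tcp_to_grasp is the distance from the TCP to the grasp point, in m); z points along the fingers, y is the line along which they close (so a half turn about z gives the same grasp; the last joint's range is limited). The gripper opens to 85 mm and grips with 20 to 120 N. Pads are 22 mm wide; open, the fingers measure 114 mm over their backs; the gripper's body (76 mm by 85 mm) begins 54 mm behind the grasp point. The pads swing forward as they close: fully open they stand 13 mm farther back than shut.
Start: joints at [1.126, 0.521, -0.036, 1.599, 0.021, 1.021, -0.113], TCP at [0.229, -0.582, 0.231] pointing down, gripper open.
Joint ranges: [-2.91, 2.91], [-0.3, 2.13], [-1.5, 1.42], [0.17, 2.43], [-1.26, 4.41], [0.16, 1.93], [-2.52, 2.52]. Speed limits (rad/s): [1.89, 1.89, 2.39, 2.39, 3.01, 3.01, 3.01].

## Interface

Orientations are given as [roll, pitch, yaw] about the fixed x, y, z axes, in that order (R = Rz(yaw) Ry(pitch) Rx(roll)).
In Python, from workcell import observe, imaging, bot gives the robot as it stands.
- The arm moves only by the tool send_rows, never from a script. Its argument "plan" is text: rows parted by semicolons, each of 7 numbers parted by spaces: the shift along the tool's x, y, z in m, then the turn, a rotation vector about the tool's x, y, z in degrees, then the finger opening in m, from 0 to 0.0854. In form: dx dy dz rx ry rz claw; .... A call has 1 to 10 rows; each row is the pose to reach, as a shift and turn from the pose commanded when the call began, along the tool's axes at that moment; what a row does not reach only later rows make up. A row lasts 1/12 s, in which the tool goes at most 41.7 mm and 7.16 degrees, less where a joint would pass 70% of its speed; a pose out of reach is approached as far as the arm can. A call with a gripper value outside its range is refused whole. The fingers move at their own pace and stop on an object; "grip_force" is the grip in N (left out, the last holds). Time passes only in rows, so rows that repeat a pose let the fingers close. It gives the time, the measured TCP pose, the force, the opening and the grip force at its end, in the units of the state.
- observe(): the state, without advancing time (a new reading comes with each control period).
- imaging.grab_frame(name): name is "scene" or "top" or "wrist"; returns a dict with "color" (420x560x3 uint8, red, green, blue), "fx", "fy", "cx", "cy" (pixels), "eye" and "orientation" of the camera in the world; the wrist camera has in their place "tool_from_camera" (4x4, takes a point from camera to tool coordinates, whose origin is the TCP and whose axes are the flange's). Camera axes: x right, y down, z forward; pixel columns grow to the right and rows downward; lengths in m; the calibration is good to about 2 mm. A picture is of the moment at which its call begins: read the wrist's pose just before it. There is no depth.
- bot.job_done(): hands the job in; it is judged then, once.
The state is a dict: "clock": time; "qpos": joint angles; "qd": joint speeds; "joint_efforts": joint torques, N m; "position": TCP position; "tool_rot": TCP orientation; "force": force on the tool from outside, world axes, zero at the start; "moment": the same for the moment, N m; "grip_width": finger opening in m; "finger_force": force on a finger pad.
Only numpy, scipy, OpenCV 4.12 (cv2) and the standard library are available. Lean on these libraries where they do the work, as an engineer would, in place of code of your own. Each camera call takes 0.05 s, during which the arm holds its last target. There are 200 camera calls.

## Working session

There is one attempt and no reset: what is moved stays moved. The work goes in short steps, Python scripts to look and compute and a tool call to move; the robot and the scene stay as the last step left them, time stands still between calls to the robot, and variables do not carry over. Pictures are saved under pics/ and viewed, at most 10 in all, crops included, and the job is handed in when it is done.

Besides the shell and the picture viewer there is one more tool, called after "Emit:" by a JSON object that holds its "method" and its "body". send_rows: Moves the arm, as the interface text tells. Its arguments: {"type":"object","properties":{"plan":{"type":"string"},"grip_force":{"type":"number"}},"required":["plan"]}

```bash
ls; mkdir -p pics; python3 - <<'E'
from workcell import observe, imaging, bot
import cv2
s=observe(); print({k:s[k] for k in('clock','position','tool_rot','grip_width','force')}, bot.tcp_to_grasp)
for n in('top','scene'):
    f=imaging.grab_frame(n); cv2.imwrite(f'pics/{n}0.png',cv2.cvtColor(f['color'],cv2.COLOR_RGB2BGR))
    print(n,{k:f[k] for k in f if k!='color'})
E
```

```text
pics
{'clock': 0.0, 'position': array([ 0.22863419, -0.58133049,  0.23072578]), 'tool_rot': array([-3.14045165e+00,  1.00053628e-04,  3.74775187e-01]), 'grip_width': 0.08564135596861826, 'force': array([-1.42330841,  0.66061173, -0.09010796])} 0.0187
top {'fx': 454.79454837070307, 'fy': 454.79454837070307, 'cx': 274.02369725942685, 'cy': 207.6021563051713, 'eye': array([0.3098028 , 0.29564575, 1.14873661]), 'orientation': array([-2.91617205,  0.00436976, -1.58851851])}
scene {'fx': 462.5019824013294, 'fy': 462.5019824013294, 'cx': 287.0797928270271, 'cy': 220.94384751183128, 'eye': array([ 0.07285448, -0.16523029,  0.67077795]), 'orientation': array([-2.29896962, -0.01727174, -0.80799028])}
```

View pics/top0.png

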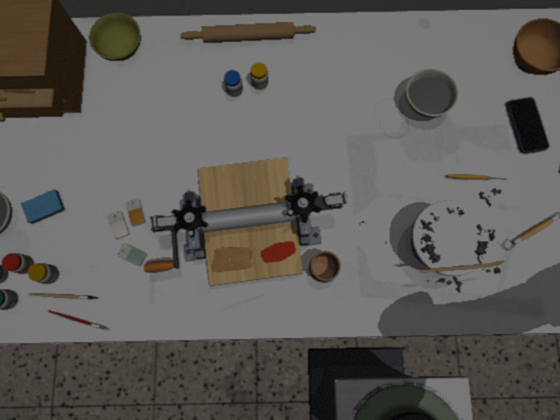

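View pics/scene0.png

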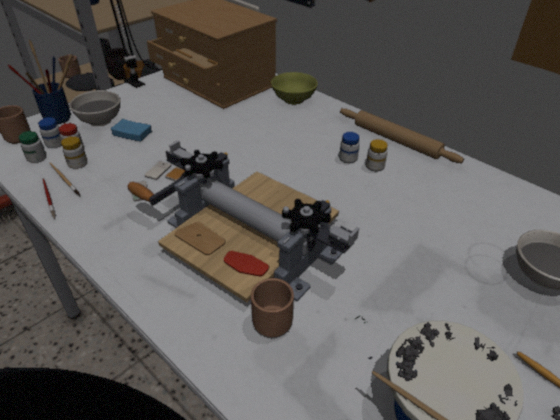

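The top view shows the right wheel near (303,202), the left wheel near (189,217), the lock slide near (335,200) and the cup at (324,266). I'll enlarge both views around the wheels.

```bash
python3 - <<'E'
import cv2,numpy as np
a=cv2.imread('pics/top0.png')[175:250,150:350]; b=cv2.imread('pics/scene0.png')[140:270,140:365]
a=cv2.resize(a,(800,300),interpolation=cv2.INTER_CUBIC)
a=np.clip(a*1.6,0,255)
b2=cv2.imread('pics/scene0.png')[185:260,265:365]
b3=cv2.imread('pics/scene0.png')[140:215,150:250]
c=np.hstack([cv2.resize(b3,(400,300),interpolation=cv2.INTER_CUBIC),cv2.resize(b2,(400,300),interpolation=cv2.INTER_CUBIC)])
cv2.imwrite('pics/crop1.png',np.vstack([a,np.clip(c*1.6,0,255)]))
E
```

```text
[ WARN:0@0.050] global loadsave.cpp:1063 imwrite_ Unsupported depth image for selected encoder is fallbacked to CV_8U.
```

View pics/crop1.png

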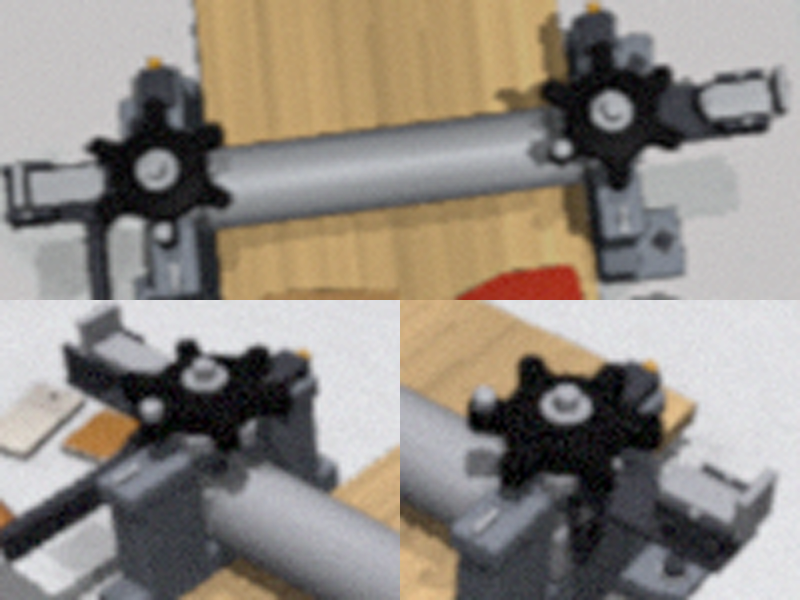

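The stud on the right wheel is at crop (562,149) with the axis at (611,110). That's about 60° clockwise of the front lobe at (620,180), so the wheel is at -1 click and needs one anticlockwise flick. Next I'll fit the slab roller's pose from the studs in both views.

```bash
cat > h.py <<'E'
import numpy as np
from scipy.spatial.transform import Rotation as R
from scipy.optimize import least_squares
def ray(f,uv,z):
    d=R.from_euler('xyz',f['orientation']).apply([(uv[0]-f['cx'])/f['fx'],(uv[1]-f['cy'])/f['fy'],1])
    e=np.array(f['eye']); return (e+d*(z-e[2])/d[2])[:2]
def loc2w(p,l): c,s=np.cos(p[2]),np.sin(p[2]); return np.array([p[0]+c*l[0]-s*l[1],p[1]+s*l[0]+c*l[1]])
E
python3 - <<'E'
from workcell import imaging
from h import *
t=imaging.grab_frame('top'); s=imaging.grab_frame('scene')
T=lambda u,v:(150+(u+.5)/4-.5,175+(v+.5)/4-.5)
SL=lambda u,v:(150+u/4-.4,140+(v-300)/4-.4); SR=lambda u,v:(265+(u-400)/4-.4,185+(v-300)/4-.4)
ls=(-.0365,.13); rs=(-.01825,-.0984)
ob=[(ray(t,T(165,232),.146),ls),(ray(t,T(562,149),.146),rs),(ray(s,SL(152,403),.146),ls),(ray(s,SR(485,395),.146),rs)]
for o,l in ob: print(o.round(4))
r=least_squares(lambda p:np.concatenate([loc2w(p,l)-o for o,l in ob]),[.55,0,.1])
print('pose',r.x.round(4),'res mm',(r.fun*1e3).round(1))
print('tab top',ray(t,T(787,92),.150),loc2w(r.x,(0,-.23)))
print('axis',loc2w(r.x,(0,-.13)), 'hub topview z=.15',ray(t,T(611,110),.15))
for n,l in dict(axis=(0,-.13),pre=(-.0465,-.095),c0=(-.0465,-.1125),end=(-.0465,-.165),tabpre=(0,-.265),tabend=(0,-.221)).items(): print(n,loc2w(r.x,l).round(4))
E
```

```text
[0.4859 0.4828]
[0.5292 0.2598]
[0.4856 0.4862]
[0.5272 0.2595]
pose [0.5359 0.3593 0.107 ] res mm [-0.2  1.8 -1.  -0.3  0.1 -1.6  1.   0. ]
tab top [0.55896813 0.13185001] [0.56042272 0.13060632]
axis [0.54974628 0.23003475] hub topview z=.15 [0.5503658  0.23170073]
axis [0.5497 0.23  ]
pre [0.4998 0.2599]
c0 [0.5016 0.2425]
end [0.5072 0.1903]
tabpre [0.5642 0.0958]
tabend [0.5595 0.1396]
```

The pose fits to within 2 mm and the tab check agrees. First I'll move across above the bench with the fingers shut.

Emit:
{"method": "send_rows", "body": {"plan": "0.327 -0.227 0 0 0 -37 0;0.327 -0.227 0 0 0 -37 0;0.327 -0.227 0 0 0 -37 0;0.327 -0.227 0 0 0 -37 0;0.327 -0.227 0 0 0 -37 0;0.327 -0.227 0 0 0 -37 0;0.327 -0.227 0 0 0 -37 0;0.327 -0.227 0 0 0 -37 0;0.327 -0.227 0 0 0 -37 0;0.327 -0.227 0 0 0 -37 0"}}

```text
clock: 1.03
position: [0.4522, -0.2464, 0.2315]
tool_rot: [3.141, -0.001, 1.024]
force: [0.7, 0.7, 0.5]
grip_width: -0.0002
finger_force: 0.0
```

Emit:
{"method": "send_rows", "body": {"plan": "0.456 -0.223 0 0 0 -37.5 0;0.456 -0.223 0 0 0 -37.5 0;0.456 -0.223 0 0 0 -37.5 0;0.456 -0.223 0 0 0 -37.5 0;0.456 -0.223 0 0 0 -37.5 0;0.456 -0.223 0 0 0 -37.5 0;0.456 -0.223 0 0 0 -37.5 0;0.456 -0.223 0 0 0 -37.5 0;0.456 -0.223 0 0 0 -37.5 0;0.456 -0.223 0 0 0 -37.5 0"}}

```text
clock: 1.87
position: [0.4895, 0.166, 0.2314]
tool_rot: [3.141, 0.0, 1.675]
force: [1.9, -0.2, 0.0]
grip_width: 0.0005
finger_force: 0.0
```

Emit:
{"method": "send_rows", "body": {"plan": "0 0 0 0 0 0 0;0 0 0 0 0 0 0"}}

```text
clock: 2.03
position: [0.4892, 0.1666, 0.2311]
tool_rot: [-3.141, -0.001, 1.679]
force: [-0.2, -0.6, 0.2]
grip_width: -0.0
finger_force: 0.0
```

```bash
python3 - <<'E'
from workcell import observe, imaging
import cv2,numpy as np
from h import *
s=observe(); f=imaging.grab_frame('wrist'); M=np.array(f['tool_from_camera'])
p=s['position']; Rt=R.from_euler('xyz',s['tool_rot']); print(s['clock'],p,s['tool_rot'])
print(M.round(4).tolist(),f['fx'],f['cx'],f['cy'])
P=(.5359,.3593,.107)
img=cv2.cvtColor(f['color'],cv2.COLOR_RGB2BGR)
for l,z in [((0,-.13),.138),((-.01825,-.0984),.146),((-.044,-.13),.138),((-.05,-.13),.116),((0,-.23),.150)]:
    w=np.append(loc2w(P,l),z); t=Rt.inv().apply(w-p); c=np.linalg.inv(M)@np.append(t,1)
    u=(int(f['fx']*c[0]/c[2]+f['cx']),int(f['fy']*c[1]/c[2]+f['cy'])); print(l,u,c[2].round(3))
    if c[2]>0 and 0<=u[0]<560 and 0<=u[1]<420: cv2.drawMarker(img,u,(0,255,0),0,12,1)
cv2.imwrite('pics/w1.png',np.clip(img*1.5,0,255).astype('uint8'))
E
```

```text
2.0333 [0.48920533 0.16658745 0.23106369] [-3.14113412e+00 -8.08010729e-04  1.67921912e+00]
[[0.0005, -0.9518, -0.3068, 0.0789], [1.0, 0.0005, 0.0002, 0.0002], [-0.0, -0.3068, 0.9518, -0.143], [0.0, 0.0, 0.0, 1.0]] 340.1071563963879 276.77765016429595 211.3562076736393
(0, -0.13) (375, 136) 0.232
(-0.01825, -0.0984) (354, 86) 0.214
(-0.044, -0.13) (310, 136) 0.232
(-0.05, -0.13) (299, 133) 0.253
(0, -0.23) (367, 276) 0.251
```

View pics/w1.png

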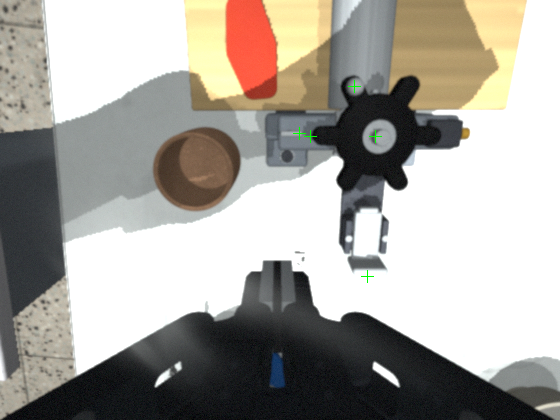

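The overlay from my pose lands on the wheel axis (375,136), the stud (354,86), the front lobe tip (310,136) and the tab (367,276), so it's confirmed. The shut fingertips at (265–292,262) are about 13 mm thick. I'll hover beside the front lobe, then descend.

Emit:
{"method": "send_rows", "body": {"plan": "0.0816 0.027 0 0 0 0 0;0.0816 0.027 0 0 0 0 0;0.0816 0.027 0 0 0 0 0;0.0816 0.027 0 0 0 0 0;0.0816 0.027 0.03 0 0 0 0;0.0816 0.027 0.06 0 0 0 0;0.0816 0.027 0.08 0 0 0 0;0.0816 0.027 0.09 0 0 0 0;0.0816 0.027 0.101 0 0 0 0;0.0816 0.027 0.101 0 0 0 0"}}

```text
clock: 2.92
position: [0.5079, 0.2468, 0.1291]
tool_rot: [-3.14, 0.001, 1.674]
force: [-1.4, -0.4, -0.2]
grip_width: 0.0001
finger_force: 0.0
```

```bash
cat > st.py <<'E'
from workcell import observe, imaging
import cv2,sys
from h import *
s=observe(); P=(.5359,.3593,.107); d=s['position'][:2]-np.array(P[:2]); c,n=np.cos(P[2]),np.sin(P[2])
print('local mm',round(1e3*(c*d[0]+n*d[1]),1),round(1e3*(-n*d[0]+c*d[1]),1),'z',s['position'][2].round(4),'F',s['force'].round(1))
if len(sys.argv)>1:
    ims=[]
    for k,(a,b,w,h) in dict(wrist=(0,0,560,420),scene=(255,175,112,84)).items():
        f=imaging.grab_frame(k); i=f['color'][b:b+h,a:a+w,::-1]; ims.append(cv2.resize(np.clip(i*1.5,0,255).astype('uint8'),(400,300),interpolation=cv2.INTER_CUBIC))
    cv2.imwrite(sys.argv[1],np.hstack(ims))
E
python3 st.py pics/w2.png
```

```text
local mm -39.9 -108.9 z 0.1291 F [-1.4 -0.4 -0.2]
```

View pics/w2.png

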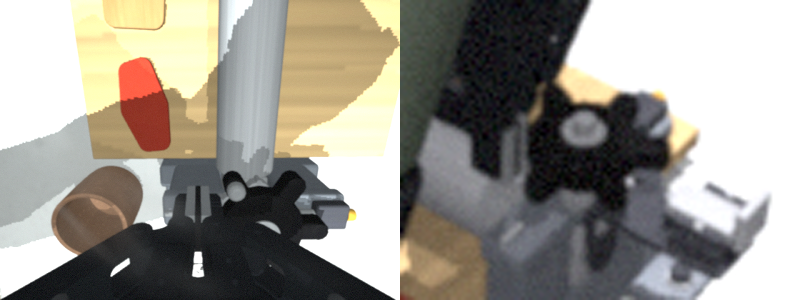

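The image shows the finger beside the stud lobe with the front lobe ahead, and no contact. I'll start the stroke towards -y slowly.

Emit:
{"method": "send_rows", "body": {"plan": "-0.004 0 0 0 0 0 0;-0.008 0 0 0 0 0 0;-0.012 0 0 0 0 0 0;-0.016 0 0 0 0 0 0;-0.019 0 0 0 0 0 0;-0.022 0 0 0 0 0 0;-0.025 0 0 0 0 0 0;-0.028 0 0 0 0 0 0"}}

```text
clock: 3.68
position: [0.5111, 0.2194, 0.1304]
tool_rot: [-3.142, 0.001, 1.675]
force: [-1.1, 0.0, -0.5]
grip_width: -0.0
finger_force: 0.0
```

```bash
python3 st.py pics/w3.png
```

```text
local mm -39.6 -136.5 z 0.1304 F [-1.1  0.  -0.5]
```

View pics/w3.png

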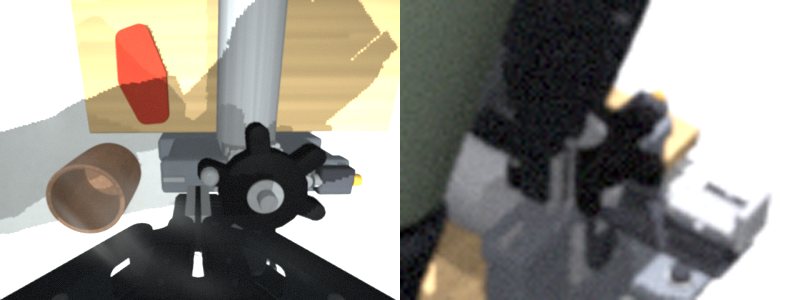

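The stud at (209,175) is now about 20° short of the front, so the wheel is past half a click. I'll draw the finger away towards the robot, then lift.

Emit:
{"method": "send_rows", "body": {"plan": "-0.003 -0.01 0 0 0 0 0;-0.004 -0.025 0 0 0 0 0;-0.004 -0.035 -0.01 0 0 0 0;-0.004 -0.035 -0.04 0 0 0 0;-0.004 -0.035 -0.08 0 0 0 0;-0.044 -0.035 -0.09 0 0 0 0;-0.074 -0.035 -0.09 0 0 0 0;-0.074 -0.035 -0.09 0 0 0 0;-0.074 -0.035 -0.09 0 0 0 0"}}

```text
clock: 4.53
position: [0.4841, 0.1411, 0.2205]
tool_rot: [3.141, 0.001, 1.672]
force: [-0.6, 0.7, -0.3]
grip_width: 0.0002
finger_force: 0.0
```

```bash
python3 st.py pics/w4.png
```

```text
local mm -74.8 -211.5 z 0.2205 F [-0.6  0.7 -0.3]
```

View pics/w4.png

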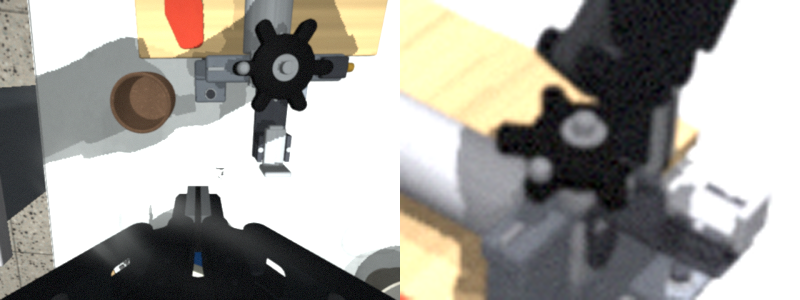

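The stud (243,68) is level with the axis (286,68), pointing straight at the ridge, so the wheel is at its stop. Next I'll go outside the lock tab and lower.

Emit:
{"method": "send_rows", "body": {"plan": "-0.0535 0.0748 0 0 0 0 0;-0.0535 0.0748 0 0 0 0 0;-0.0535 0.0748 0 0 0 0 0;-0.0535 0.0748 0 0 0 0 0;-0.0535 0.0748 0.03 0 0 0 0;-0.0535 0.0748 0.06 0 0 0 0;-0.0535 0.0748 0.08 0 0 0 0;-0.0535 0.0748 0.0865 0 0 0 0;-0.0535 0.0748 0.0865 0 0 0 0;-0.0535 0.0748 0.0865 0 0 0 0"}}

```text
clock: 5.47
position: [0.5639, 0.0986, 0.1345]
tool_rot: [3.141, -0.0, 1.676]
force: [0.6, 0.8, 0.5]
grip_width: 0.0001
finger_force: 0.0
```

```bash
python3 st.py
```

```text
local mm -0.1 -262.2 z 0.1345 F [0.6 0.8 0.5]
```

Now I'll push inwards slowly, stopping short of the expected end at about -221.

Emit:
{"method": "send_rows", "body": {"plan": "0.006 0 0 0 0 0 0;0.012 0 0 0 0 0 0;0.017 0 0 0 0 0 0;0.021 0 0 0 0 0 0;0.025 0 0 0 0 0 0;0.028 0 0 0 0 0 0;0.031 0 0 0 0 0 0;0.034 0 0 0 0 0 0;0.037 0 0 0 0 0 0;0.037 0 0 0 0 0 0"}}

```text
clock: 6.3
position: [0.5599, 0.1351, 0.1338]
tool_rot: [3.142, -0.0, 1.676]
force: [-0.4, 0.2, -0.0]
grip_width: 0.0001
finger_force: 0.0
```

```bash
python3 st.py
```

```text
local mm -0.1 -225.5 z 0.1338 F [-0.4  0.2 -0. ]
```

Emit:
{"method": "send_rows", "body": {"plan": "0.001 0 0 0 0 0 0;0.002 0 0 0 0 0 0;0.003 0 0 0 0 0 0"}}

```text
clock: 6.55
position: [0.5596, 0.1372, 0.1337]
tool_rot: [-3.141, 0.0, 1.675]
force: [0.1, -2.1, 1.1]
grip_width: 0.0003
finger_force: 1.0
```

Emit:
{"method": "send_rows", "body": {"plan": "0.001 0 0 0 0 0 0;0.002 0 0 0 0 0 0"}}

```text
clock: 6.72
position: [0.5594, 0.1393, 0.1338]
tool_rot: [-3.141, 0.0, 1.675]
force: [-0.6, -1.3, 0.9]
grip_width: -0.0003
finger_force: 1.0
```

```bash
python3 st.py pics/w5.png
```

```text
local mm -0.1 -221.3 z 0.1338 F [-0.6 -1.3  0.9]
```

View pics/w5.png

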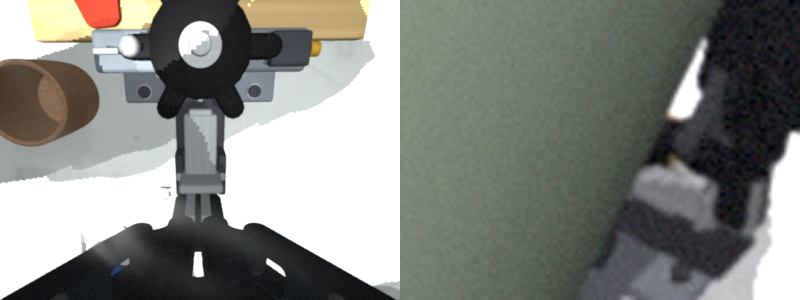

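The finger is on the tab at (200,190) and the slide is moving at about 2 N, with its nose not yet fully between the lobes. I'll keep going in small steps until it stops.

Emit:
{"method": "send_rows", "body": {"plan": "0.001 0 0 0 0 0 0;0.002 0 0 0 0 0 0;0.002 0 0 0 0 0 0"}}

```text
clock: 7.07
position: [0.5593, 0.1402, 0.1338]
tool_rot: [-3.141, 0.002, 1.674]
force: [-0.9, -7.4, 2.3]
grip_width: -0.0001
finger_force: 4.0
```

Emit:
{"method": "send_rows", "body": {"plan": "0.001 0 0 0 0 0 0;0.002 0 0 0 0 0 0;0.002 0 0 0 0 0 0"}}

```text
clock: 7.32
position: [0.5593, 0.1403, 0.1338]
tool_rot: [-3.141, 0.004, 1.673]
force: [0.8, -18.2, 5.9]
grip_width: -0.0001
finger_force: 8.6
```

Emit:
{"method": "send_rows", "body": {"plan": "0.001 0 0 0 0 0 0;0.002 0 0 0 0 0 0;0.002 0 0 0 0 0 0"}}

```text
clock: 7.57
position: [0.5593, 0.1404, 0.1337]
tool_rot: [-3.14, 0.006, 1.672]
force: [0.5, -25.9, 9.6]
grip_width: -0.0001
finger_force: 13.3
```

It stopped hard at local y -220 (expected -221), so the slide is fully in. I'll back off and lift.

Emit:
{"method": "send_rows", "body": {"plan": "-0.01 0 0 0 0 0 0;-0.025 0 0 0 0 0 0;-0.05 0 0 0 0 0 0;-0.05 0 -0.03 0 0 0 0;-0.05 0 -0.07 0 0 0 0;-0.05 -0.02 -0.09 0 0 0 0;-0.05 -0.05 -0.09 0 0 0 0;-0.05 -0.05 -0.09 0 0 0 0;-0.05 -0.05 -0.09 0 0 0 0"}}

```text
clock: 8.32
position: [0.5137, 0.0903, 0.2244]
tool_rot: [3.141, 0.0, 1.675]
force: [-0.2, -0.1, -0.0]
grip_width: 0.0001
finger_force: 0.0
```

```bash
python3 st.py pics/w6.png
```

```text
local mm -50.8 -265.1 z 0.2244 F [-0.2 -0.1 -0. ]
```

View pics/w6.png

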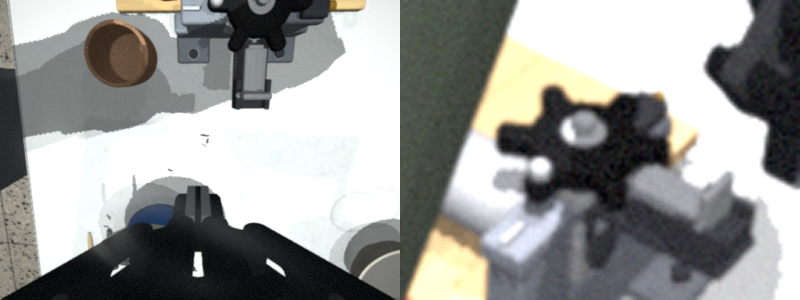

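The slide's nose sits between two lobes at crop (655,180), the stud faces the ridge at (540,165), the cup is where it was, and the hand is clear. I'm handing in.

```bash
python3 -c "
from workcell import bot
print(bot.job_done())"
```

```text
the job is handed in; nothing more can be done
None
```

The right-hand wheel is one click on with its stud at the index ridge, the lock slide is pushed fully in, and the hand is clear; I handed the job in at about 8 s (no verdict was returned).

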